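# Find the rocking foot of the instrument plate and press its shim flat

## Robot

A 6-joint arm with a two-finger parallel gripper is mounted at the origin on the work surface. World frame = base frame: x ahead of the robot, y to its left, z up, the work surface at z = 0. Lengths are in m, angles in rad, forces in N, time in s.
With the tool pointing down it reaches from about 0.3 to 0.775 m from the base axis. Payload 14.6 kg.
Tool frame: the origin (TCP) lies at the very end of the fingers, on their centre line; the grasp point (between the pads) lies 19 mm behind it; z points along the fingers, y is the direction in which the jaws open and shut (so a half turn about z gives the same grasp; the last joint's range is limited). The gripper opens to 94 mm and grips with 3 to 60 N. Pads are 16 mm wide; open, the fingers measure 119 mm over their backs; the gripper's body (75 mm by 177 mm) begins 78 mm behind the grasp point.
Start: joints at [1.181, 0.3, 1.521, -0, 1.321, -0.067], TCP at [0.174, 0.522, 0.205] pointing down, gripper open.
Joint ranges: [-3.03, 3.03], [-0.79, 2.21], [0.23, 2.52], [-1.04, 4.18], [0, 3.07], [-2.55, 2.55]. Speed limits (rad/s): [2.22, 2.22, 2.57, 3.14, 3.14, 3.14].

## Interface

Orientations are given as [roll, pitch, yaw] about the fixed x, y, z axes, in that order (R = Rz(yaw) Ry(pitch) Rx(roll)).
In Python, from station import ctrl, vision, ticket gives the robot as it stands.
- The arm moves only by the tool step_arm, never from a script. Its argument "steps" is a list of rows, each an object of numbers: "x", "y", "z": the shift along the tool's x, y, z in m; "ax", "ay", "az": the turn, a rotation vector about the tool's x, y, z in degrees; "claw": the finger opening in m, from 0 to 0.094. A call has 1 to 5 rows; each row shifts and turns the pose as measured when the row begins, along the tool's axes as they then stand; what a row does not reach is not made up. A row lasts 1/12 s, in which the tool goes at most 41.7 mm and 7.16 degrees, less where a joint would pass 70% of its speed; a pose out of reach is approached as far as the arm can. A call with a gripper value outside its range is refused whole. The fingers move at their own pace and stop on an object; "grip_force" is the grip in N (left out, the last holds). Time passes only in rows, so rows that do not move let the fingers close. It gives the time, the measured TCP pose, the force and the opening at its end, in the units of the state.
- ctrl.get_obs(): the state, without advancing time (a new reading comes with each control period).
- vision.camera(name): name is "scene" or "top"; returns (picture, depth): 420x560x3 uint8, red, green, blue; 420x560 float32, m along the optical axis (not along the pixel's ray), 0 where there is no reading.
- vision.camera_params(name): a dict with "fov_y" (degrees; the focal length in pixels is half the picture's height over the tangent of half this angle, whatever the lens; pixels are square), "cx", "cy" (the principal point, pixels), "k1" (the pictures are not rectified: a ray, as slopes to the right and down, at radius r is drawn at 1 + k1 r^2 times it, then the intrinsics apply), "origin" and "attitude" of the camera in the world. Camera axes: x right, y up, looking along -z (the intrinsics and any distortion apply to the point x, -y, -z); pixel columns grow to the right and rows downward; lengths in m; the calibration is good to about 2 mm. A picture is of the moment at which its call begins. camera_params takes no time and is no camera call.
- ticket.hand_in(): hands the job in, once; it reports no verdict.
The state is a dict: "time_s": time; "qpos": joint angles; "joint_vel": joint speeds; "tau": joint torques, N m; "ee_pos": TCP position; "eef_rot": TCP orientation; "force": force on the tool from outside, world axes, zero at the start; "moment": the same for the moment, N m; "grip_width": finger opening in m.
Only numpy, scipy, OpenCV 4.12 (cv2) and the standard library are available. Lean on these libraries where they do the work, as an engineer would, in place of code of your own. Each camera call takes 0.05 s, during which the arm holds its last target.

## Task

One corner of the sight-glass plate rocks: with the fingertips press down on the plate's corner marks in turn until you find the corner that gives. Then press the raised shim tongue beside that same corner down flat on the bed, without forcing any of the other three shims, and draw clear. Only press: lift nothing, and leave the bottle, the flange and the wrench where they are.

Things in the scene. Friction and masses are not known exactly. Their poses are not given: they have to be found in the camera images.
- bed: flat dark steel bed, 165 (x) x 275 (y) x 6 mm, fixed to the round cover; origin at the centre of its underside, z up. near/far/left/right below are along its own -x/+x/+y/-y.
- plate: square aluminium instrument plate 150 x 150 x 8 mm over the middle of the bed, its axes those of the bed; origin at the centre of its underside, 26 mm above the table; top face 34 mm above the table. A round sight glass, 72 mm across and 30 mm high, is bolted on its middle. It stands on four corner feet hidden in black rubber boots; three stand firm, one is short. It cannot slide or turn.
- corner_near_left (a point): place to press on the plate's top face, above the near left foot (towards the bed's -x end, +y side): centre of a dark 18 mm round mark, 60 mm from the plate's centre along x and y. If this is the short foot, 1 to 3 N make the mark drop about 4 mm (the opposite corner rises) and it springs back when let go; a firm corner gives under 1 mm
- corner_near_right (a point): place to press on the plate's top face, above the near right foot (towards the bed's -x end, -y side): centre of a dark 18 mm round mark, 60 mm from the plate's centre along x and y. If this is the short foot, 1 to 3 N make the mark drop about 4 mm (the opposite corner rises) and it springs back when let go; a firm corner gives under 1 mm
- corner_far_left (a point): place to press on the plate's top face, above the far left foot (towards the bed's +x end, +y side): centre of a dark 18 mm round mark, 60 mm from the plate's centre along x and y. If this is the short foot, 1 to 3 N make the mark drop about 4 mm (the opposite corner rises) and it springs back when let go; a firm corner gives under 1 mm
- corner_far_right (a point): place to press on the plate's top face, above the far right foot (towards the bed's +x end, -y side): centre of a dark 18 mm round mark, 60 mm from the plate's centre along x and y. If this is the short foot, 1 to 3 N make the mark drop about 4 mm (the opposite corner rises) and it springs back when let go; a firm corner gives under 1 mm
- shim_near_left_top (a point): where to press the near left shim: upper face of its bright tongue, 45 mm out from its pivot. The tongue, 20 mm wide (bed's x), 62 mm long, 4 mm thick, runs outwards (bed's +y side) and up at 25 degrees from a pivot under the plate's edge beside the near left foot, 71 mm from the bed's mid-line; this point is 29 mm above the table raised, 10.5 mm when flat, having moved outwards 5 mm
- shim_near_right_top (a point): where to press the near right shim: upper face of its bright tongue, 45 mm out from its pivot. The tongue, 20 mm wide (bed's x), 62 mm long, 4 mm thick, runs outwards (bed's -y side) and up at 25 degrees from a pivot under the plate's edge beside the near right foot, 71 mm from the bed's mid-line; this point is 29 mm above the table raised, 10.5 mm when flat, having moved outwards 5 mm
- shim_far_left_top (a point): where to press the far left shim: upper face of its bright tongue, 45 mm out from its pivot. The tongue, 20 mm wide (bed's x), 62 mm long, 4 mm thick, runs outwards (bed's +y side) and up at 25 degrees from a pivot under the plate's edge beside the far left foot, 71 mm from the bed's mid-line; this point is 29 mm above the table raised, 10.5 mm when flat, having moved outwards 5 mm
- shim_far_right_top (a point): where to press the far right shim: upper face of its bright tongue, 45 mm out from its pivot. The tongue, 20 mm wide (bed's x), 62 mm long, 4 mm thick, runs outwards (bed's -y side) and up at 25 degrees from a pivot under the plate's edge beside the far right foot, 71 mm from the bed's mid-line; this point is 29 mm above the table raised, 10.5 mm when flat, having moved outwards 5 mm
- shim_near_left (a joint): tilt of the near left shim about its pivot (rad): 0 raised, grows as the tongue is pressed down, 0.45 flat on the bed (its stop). It takes about 4 N at the pressing point, stays where left, and when flat fills the gap under its foot. Beside a firm foot there is no gap: it gives under 0.15 rad and is then blocked.
- shim_near_right (a joint): tilt of the near right shim about its pivot (rad): 0 raised, grows as the tongue is pressed down, 0.45 flat on the bed (its stop). It takes about 4 N at the pressing point, stays where left, and when flat fills the gap under its foot. Beside a firm foot there is no gap: it gives under 0.15 rad and is then blocked.
- shim_far_left (a joint): tilt of the far left shim about its pivot (rad): 0 raised, grows as the tongue is pressed down, 0.45 flat on the bed (its stop). It takes about 4 N at the pressing point, stays where left, and when flat fills the gap under its foot. Beside a firm foot there is no gap: it gives under 0.15 rad and is then blocked.
- shim_far_right (a joint): tilt of the far right shim about its pivot (rad): 0 raised, grows as the tongue is pressed down, 0.45 flat on the bed (its stop). It takes about 4 N at the pressing point, stays where left, and when flat fills the gap under its foot. Beside a firm foot there is no gap: it gives under 0.15 rad and is then blocked.
- bottle: small white plastic bottle, 34 mm diameter, 68 mm high, standing loose beside the bed's left (+y) side; origin at the centre of its underside. Leave alone.
- flange: loose turned steel pipe flange, 54 mm diameter, 50 mm high, standing beside the bed's right (-y) side; origin at the centre of its underside. Leave alone.
- wrench: loose steel wrench, 150 mm long, lying on the table along the bed's near (-x) edge; origin under its middle. Leave alone.

How it is judged:
On the way, in this order (a step that is already met when the one before it is completed fails the run):
1. the rocking corner is pressed down at its mark and gives, all shims still raised (contact force between the fingers and plate above 0.5 N and ((height (world z) of corner_near_left below 0.0312 m and horizontal distance between the grasp point and corner_near_left below 0.03 m) or (height (world z) of corner_near_right below 0.0312 m and horizontal distance between the grasp point and corner_near_right below 0.03 m) or (height (world z) of corner_far_left below 0.0312 m and horizontal distance between the grasp point and corner_far_left below 0.03 m) or (height (world z) of corner_far_right below 0.0312 m and horizontal distance between the grasp point and corner_far_right below 0.03 m)) and value of joint each of shim_near_left, shim_near_right, shim_far_left, shim_far_right below 0.2 rad), for 0.1 s.
2. the shim of that corner is pressed flat (((value of joint shim_near_left above 0.4 rad and value of joint each of shim_near_right, shim_far_left, shim_far_right below 0.2 rad) or (value of joint shim_near_right above 0.4 rad and value of joint each of shim_near_left, shim_far_left, shim_far_right below 0.2 rad) or (value of joint shim_far_left above 0.4 rad and value of joint each of shim_near_left, shim_near_right, shim_far_right below 0.2 rad) or (value of joint shim_far_right above 0.4 rad and value of joint each of shim_near_left, shim_near_right, shim_far_left below 0.2 rad))), for 0.1 s.
At the end, for the whole second after the job is handed in: The shim of the rocking corner is flat (joint above 0.40 rad), the other three still raised (below 0.2 rad), the plate stands level (within 0.02 rad) on its feet, and bottle, flange and wrench are within 20 mm of where they stood (((value of joint shim_near_left above 0.4 rad and value of joint each of shim_near_right, shim_far_left, shim_far_right below 0.2 rad) or (value of joint shim_near_right above 0.4 rad and value of joint each of shim_near_left, shim_far_left, shim_far_right below 0.2 rad) or (value of joint shim_far_left above 0.4 rad and value of joint each of shim_near_left, shim_near_right, shim_far_right below 0.2 rad) or (value of joint shim_far_right above 0.4 rad and value of joint each of shim_near_left, shim_near_right, shim_far_left below 0.2 rad)) and angle between plate's own z axis and vertical below 0.02 rad and height (world z) of plate between 0.0235 and 0.029 m and distance of each of bottle, flange, wrench from where it was at the start of the episode below 0.02 m); the robot touches nothing.
It fails at once if a shim that does not give is forced (over 15 N while raised) ((contact force between the fingers and shim_near_left above 15 N and value of joint shim_near_left below 0.2 rad) or (contact force between the fingers and shim_near_right above 15 N and value of joint shim_near_right below 0.2 rad) or (contact force between the fingers and shim_far_left above 15 N and value of joint shim_far_left below 0.2 rad) or (contact force between the fingers and shim_far_right above 15 N and value of joint shim_far_right below 0.2 rad)).
It fails at once if the plate is lifted more than 10 mm (height (world z) of plate above 0.036 m).
It fails at once if a bystander is pushed over 20 mm or lifted (distance of any of bottle, flange, wrench from where it was at the start of the episode above 0.02 m).
It also fails if it takes over 54 s, if anything falls off the work surface, if the arm or the gripper's body presses on something with over 40 N, if the wrist force passes 120 N, or if a joint passes its speed limit or range.

## Working session

There is one attempt and no reset: what is moved stays moved. The work goes in short steps, Python scripts to look and compute and a tool call to move; the robot and the scene stay as the last step left them, time stands still between calls to the robot, and variables do not carry over. Pictures are saved under pics/ and viewed, and the job is handed in when it is done.

Besides the shell and the picture viewer there is one more tool, called after "Request:" as name(argument=value, ...) on one line, values as JSON. step_arm: Moves the arm, as the interface text tells. Its arguments: {"type":"object","properties":{"steps":{"type":"array"},"grip_force":{"type":"number"}},"required":["steps"]}

```bash
mkdir -p pics; ls
python3 - <<'E'
from station import ctrl, vision, ticket
import cv2,numpy as np
for n in ["scene","top"]:
    p,d=vision.camera(n); cv2.imwrite(f"pics/{n}0.png",p[:,:,::-1]); np.savez(f"{n}0.npz",p=p,d=d)
    print(n,vision.camera_params(n))
print(ctrl.get_obs())
E
```

```text
pics
scene {'fov_y': 52.87543458081475, 'cx': 281.47041838664734, 'cy': 212.83683994738763, 'k1': -0.04340290422568754, 'origin': array([0.73345246, 0.36362995, 0.73274069]), 'attitude': array([ 0.51664868, -0.00571344,  2.62051895])}
top {'fov_y': 42.509135330331254, 'cx': 274.7042627776427, 'cy': 202.55425304328236, 'k1': -0.073416865075401, 'origin': array([0.47541637, 0.01455123, 1.190842  ]), 'attitude': array([ 0.04492677, -0.00341896, -1.55540962])}
{'time_s': 0.1, 'qpos': array([ 1.18140781e+00,  3.00410087e-01,  1.52152693e+00,  3.06445940e-05,
        1.32072341e+00, -6.65650755e-02]), 'joint_vel': array([ 0.00094971, -0.00138123,  0.00035626, -0.00016804, -0.00189615,
       -0.00093923]), 'tau': array([ 3.19878920e-03, -5.32638645e+01, -3.53284800e+01,  7.10254116e-02,
        2.33854365e-02,  4.10021457e-06]), 'ee_pos': array([0.17436862, 0.52136929, 0.20494271]), 'eef_rot': array([-3.14052923e+00, -1.00640962e-04,  2.81876156e+00]), 'force': array([ 0.04243961, -0.0282843 , -1.17295517]), 'moment': array([ 0.03045872, -0.03097522, -0.01729503]), 'grip_width': 0.09365630845492512}
```

View pics/scene0.png

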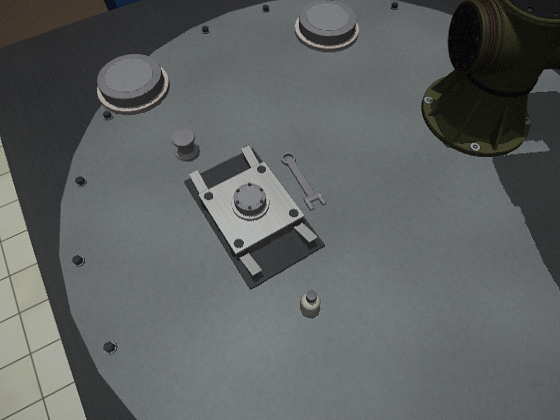

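View pics/top0.png

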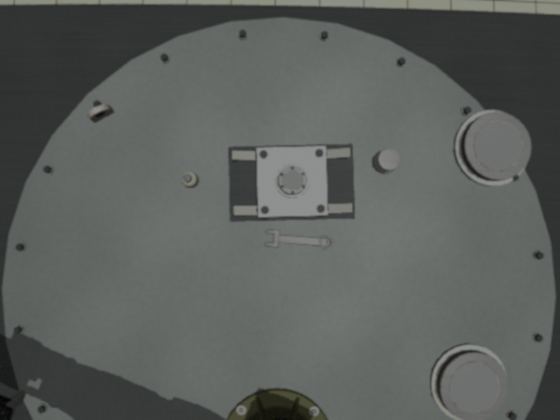

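Both views show the plate with its four marks. In the top view they are near (263,154), (319,153), (264,210) and (320,209). The wrench is at (298,240), the bottle at (190,180) and the flange at (388,160). Next I'll triangulate the marks and the shims.

```bash
cat > h.py <<'E'
import numpy as np,cv2
from scipy.spatial.transform import Rotation as R
from station import ctrl, vision
def ray(n,u,v):
    c=vision.camera_params(n); f=210/np.tan(np.radians(c['fov_y']/2))
    K=np.array([[f,0,c['cx']],[0,f,c['cy']],[0,0,1]])
    q=cv2.undistortPoints(np.array([[[u,v]]],float),K,np.array([c['k1'],0,0,0]))[0,0]
    d=R.from_euler('xyz',c['attitude']).as_matrix()@np.array([q[0],-q[1],-1])
    return np.array(c['origin']),d
def plane(n,u,v,z):
    o,d=ray(n,u,v); return o+d*(z-o[2])/d[2]
def tri(a,b):
    o1,d1=ray('scene',*a);o2,d2=ray('top',*b)
    d1/=np.linalg.norm(d1);d2/=np.linalg.norm(d2)
    s=np.linalg.lstsq(np.c_[d1,-d2],o2-o1,rcond=None)[0]
    p,q=o1+s[0]*d1,o2+s[1]*d2
    return (p+q)/2,np.linalg.norm(p-q)
def dark(img,u,v,r=7):
    g=cv2.cvtColor(img,cv2.COLOR_RGB2GRAY).astype(float)
    w=g[v-r:v+r+1,u-r:u+r+1]; 
    t=(np.percentile(w,3)+np.percentile(w,70))/2
    m=(w<t).astype(np.uint8); n,l,s,c=cv2.connectedComponentsWithStats(m)
    k=l[r,r] or 1+np.argmax(s[1:,4]); 
    ys,xs=np.where(l==k); wt=t+5-w[ys,xs]
    return u-r+(xs*wt).sum()/wt.sum(), v-r+(ys*wt).sum()/wt.sum(), s[k,4]
E
python3 - <<'E'
from h import *
S=np.load('scene0.npz')['p'];T=np.load('top0.npz')['p']
M={'A':((208,196),(263,154)),'B':((262,169),(319,153)),'C':((238,243),(264,210)),'D':((294,212),(320,209))}
# which scene mark corresponds? project: list both rays on z=.034
for n,im,i in (('scene',S,0),('top',T,1)):
    for k in M:
        d=dark(im,*M[k][i]); print(n,k,np.round(d,1),np.round(plane(n,d[0],d[1],.034),4))
for n,im in (('scene',S),('top',T)):
    pass
big=cv2.resize(S[140:300,170:340],None,fx=4.5,fy=3.75,interpolation=cv2.INTER_CUBIC);cv2.imwrite('pics/s1.png',big[:,:,::-1])
big=cv2.resize(T[130:260,220:400],None,fx=4.4,fy=4.4,interpolation=cv2.INTER_CUBIC);cv2.imwrite('pics/t1.png',big[:,:,::-1])
E
```

```text
scene A [208.2 195.7  57. ] [ 0.6373 -0.0825  0.034 ]
scene B [261. 169.  51.] [ 0.5175 -0.0876  0.034 ]
scene C [238.3 243.1  72. ] [0.6326 0.0374 0.034 ]
scene D [293.2 212.8  61. ] [0.513  0.0322 0.034 ]
top A [263.  153.9  42. ] [0.6321 0.0382 0.034 ]
top B [318.8 152.6  47. ] [ 0.6367 -0.082   0.034 ]
top C [264.4 209.6  47. ] [0.5121 0.0333 0.034 ]
top D [320.3 208.2  44. ] [ 0.5169 -0.0866  0.034 ]
```

View pics/s1.png

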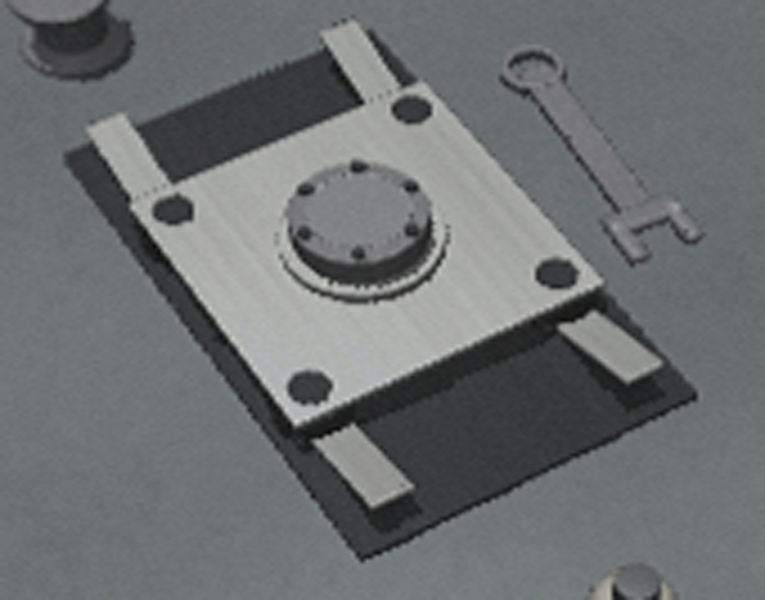

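View pics/t1.png

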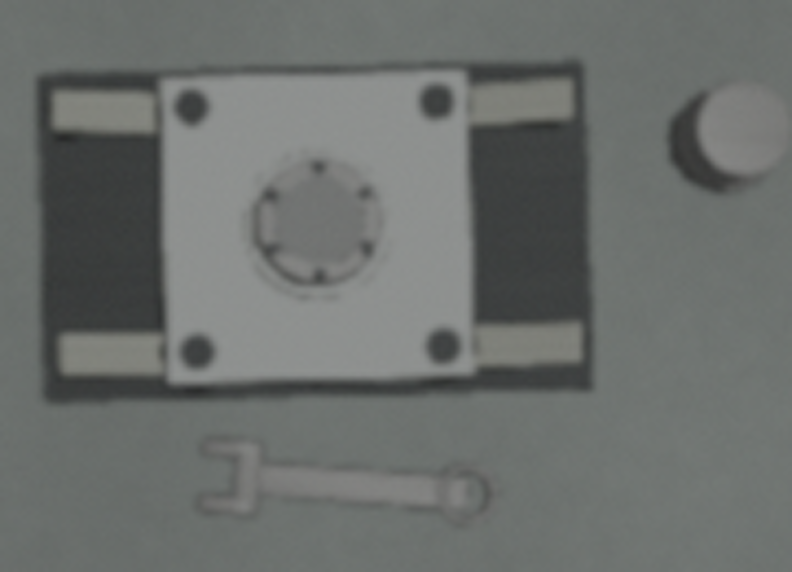

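Run:
```python
from h import *
S=np.load('scene0.npz')['p'];T=np.load('top0.npz')['p']
M={'FL':((238,243),(263,154)),'FR':((208,196),(319,153)),'NL':((293,212),(264,210)),'NR':((262,169),(320,209))}
P={}
for k,(a,b) in M.items():
    p,e=tri(dark(S,*a)[:2],dark(T,*b)[:2]);P[k]=p;print(k,p.round(4),round(e,4))
c=sum(P.values())/4
x=(P['FL']+P['FR']-P['NL']-P['NR']);yaw=np.arctan2(x[1],x[0]);print(c,yaw,np.degrees(yaw))
ex=np.array([np.cos(yaw),np.sin(yaw)]);ey=np.array([-ex[1],ex[0]])
for k in P:
    sx=1 if k[0]=='F' else -1; sy=1 if k[1]=='L' else -1
    m=c[:2]+60*1e-3*(sx*ex+sy*ey)
    s=[c[:2]+sx*.06*ex+sy*r*ey for r in (.071,.071+.0408,.133)]
    print(k,m.round(4),[q.round(4) for q in s])
print('bottle',plane('top',190,180,.068),'flange',plane('top',388,157,.05),'wrench',[plane('top',u,v,.006)[:2] for u,v in((270,239),(326,242))])
print('glass',plane('top',291,180,.064))
```

```text
FL [0.6324 0.038  0.0348] 0.0008
FR [ 0.637  -0.0822  0.0342] 0.0007
NL [0.5126 0.0329 0.0347] 0.0013
NR [ 0.5173 -0.0869  0.0347] 0.001
[ 0.57482123 -0.02453591  0.03459353] 0.04038911234721841 2.314125675775337
FL [0.6323 0.0378] [array([0.6319, 0.0488]), array([0.6303, 0.0896]), array([0.6294, 0.1108])]
FR [ 0.6372 -0.0821] [array([ 0.6376, -0.0931]), array([ 0.6393, -0.1338]), array([ 0.6401, -0.155 ])]
NL [0.5124 0.033 ] [array([0.512, 0.044]), array([0.5104, 0.0848]), array([0.5095, 0.1059])]
NR [ 0.5173 -0.0869] [array([ 0.5177, -0.0979]), array([ 0.5194, -0.1387]), array([ 0.5202, -0.1599])]
bottle [0.57035209 0.18912032 0.068     ] flange [ 0.62776657 -0.22869017  0.05      ] wrench [array([0.44866031, 0.0203958 ]), array([ 0.44391889, -0.10247348])]
glass [ 0.5739272  -0.02191123  0.064     ]
```

The triangulated marks lie within 1 mm of z = 34 mm, and the bed is yawed about 2.3°. I'll close the fingers, line the tool up with the bed, and travel to the near-left mark.

```bash
cat > st.py <<'E'
import sys
from h import *
c=np.array([.5748,-.0245]);yaw=.0404
ex=np.array([np.cos(yaw),np.sin(yaw)]);ey=np.array([-ex[1],ex[0]])
o=ctrl.get_obs(); Rt=R.from_euler('xyz',o['eef_rot']);p=np.array(o['ee_pos'])
print('t',o['time_s'],'p',p.round(4),'rot',np.degrees(o['eef_rot']).round(2),'F',np.round(o['force'],2),'w',o['grip_width'],'q',np.round(o['qpos'],2))
print('bed coords',(p[:2]-c)@ex,(p[:2]-c)@ey)
if len(sys.argv)>3:
    bx,by,z=map(float,sys.argv[1:4])
    t=np.r_[c+bx*ex+by*ey,z]; d=Rt.inv().apply(t-p); print('tool shift',d.round(4),np.linalg.norm(d))
    Rg=R.from_euler('xyz',[np.pi,0,np.pi+yaw]); print('turn deg',np.degrees((Rt.inv()*Rg).as_rotvec()).round(2))
E
echo
```

```text
(no output)
```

Request:
step_arm(steps=[{"az": -7, "claw": 0}, {"az": -7, "claw": 0}, {"az": -7, "claw": 0}, {"claw": 0}, {"claw": 0}], grip_force=20)

```text
validation failed for argument at $.st...
```

```bash
python3 st.py -.06 .06 .12
```

```text
t 0.1 p [0.1744 0.5214 0.2049] rot [-1.7994e+02 -1.0000e-02  1.6150e+02] F [ 0.04 -0.03 -1.17] w 0.09365630845492512 q [ 1.18  0.3   1.52  0.    1.32 -0.07]
bed coords -0.37805752261434344 0.561596903181786
tool shift [-0.4755 -0.3558  0.0853] 0.5999794207871058
turn deg [-6.000e-02 -2.000e-02 -2.081e+01]
```

Request:
step_arm(steps=[{"x": 0, "y": 0, "z": 0, "ax": 0, "ay": 0, "az": -7, "claw": 0}, {"x": 0, "y": 0, "z": 0, "ax": 0, "ay": 0, "az": -7, "claw": 0}, {"x": 0, "y": 0, "z": 0, "ax": 0, "ay": 0, "az": -7, "claw": 0}], grip_force=20)

```text
time_s: 0.35
ee_pos: [0.1742, 0.521, 0.2039]
eef_rot: [-3.139, -0.001, -3.092]
force: [0.2, 0.2, 0.2]
grip_width: 0.0772
```

```bash
python3 st.py -.06 .06 .12
```

```text
t 0.35 p [0.1742 0.521  0.2039] rot [-1.7984e+02 -8.0000e-02 -1.7714e+02] F [0.24 0.17 0.16] w 0.07717558592025565 q [ 1.18  0.3   1.52  0.    1.32 -0.44]
bed coords -0.37822505283443225 0.5611871415703985
tool shift [-0.3135 -0.504   0.0849] 0.599579723706342
turn deg [-0.16 -0.08  0.55]
```

Request:
step_arm(steps=[{"x": -0.021, "y": -0.0336, "z": 0.004, "ax": 0, "ay": 0, "az": 0.5, "claw": 0}, {"x": -0.021, "y": -0.0336, "z": 0.004, "ax": 0, "ay": 0, "az": 0, "claw": 0}, {"x": -0.021, "y": -0.0336, "z": 0.004, "ax": 0, "ay": 0, "az": 0, "claw": 0}, {"x": -0.021, "y": -0.0336, "z": 0.004, "ax": 0, "ay": 0, "az": 0, "claw": 0}, {"x": -0.021, "y": -0.0336, "z": 0.004, "ax": 0, "ay": 0, "az": 0, "claw": 0}])

```text
time_s: 0.77
ee_pos: [0.2869, 0.3563, 0.1816]
eef_rot: [-3.138, -0.003, -3.081]
force: [1.0, 0.8, -0.1]
grip_width: 0.0441
```

Request:
step_arm(steps=[{"x": -0.021, "y": -0.0336, "z": 0.004, "ax": 0, "ay": 0, "az": 0, "claw": 0}, {"x": -0.021, "y": -0.0336, "z": 0.004, "ax": 0, "ay": 0, "az": 0, "claw": 0}, {"x": -0.021, "y": -0.0336, "z": 0.004, "ax": 0, "ay": 0, "az": 0, "claw": 0}, {"x": -0.021, "y": -0.0336, "z": 0.004, "ax": 0, "ay": 0, "az": 0, "claw": 0}, {"x": -0.021, "y": -0.0336, "z": 0.004, "ax": 0, "ay": 0, "az": 0, "claw": 0}])

```text
time_s: 1.18
ee_pos: [0.4045, 0.1857, 0.1607]
eef_rot: [-3.137, -0.004, -3.08]
force: [0.1, -0.0, -0.2]
grip_width: 0.0106
```

```bash
python3 st.py -.06 .06 .12
```

```text
t 1.1833 p [0.4045 0.1857 0.1607] rot [-179.77   -0.2  -176.46] F [ 0.09 -0.01 -0.19] w 0.010648566219437964 q [ 0.35  0.11  1.86 -0.    1.18 -1.28]
bed coords -0.16164169653046528 0.2168733914195782
tool shift [-0.0984 -0.1588  0.041 ] 0.19130868138103602
turn deg [-0.24 -0.2   1.23]
```

Request:
step_arm(steps=[{"x": -0.021, "y": -0.0336, "z": 0.008, "ax": 0, "ay": 0, "az": 1.2, "claw": 0}, {"x": -0.021, "y": -0.0336, "z": 0.008, "ax": 0, "ay": 0, "az": 0, "claw": 0}, {"x": -0.021, "y": -0.0336, "z": 0.008, "ax": 0, "ay": 0, "az": 0, "claw": 0}, {"x": -0.021, "y": -0.0336, "z": 0.008, "ax": 0, "ay": 0, "az": 0, "claw": 0}, {"x": 0, "y": 0, "z": 0, "ax": 0, "ay": 0, "az": 0, "claw": 0}])

```text
time_s: 1.6
ee_pos: [0.4976, 0.045, 0.1272]
eef_rot: [-3.137, -0.004, -3.106]
force: [0.9, 1.2, -0.2]
grip_width: 0.0003
```

```bash
python3 st.py -.06 .06 .045
```

```text
t 1.6 p [0.4976 0.045  0.1272] rot [-179.74   -0.21 -177.99] F [ 0.9   1.17 -0.24] w 0.0003343537647142775 q [ 0.02  0.27  1.75 -0.01  1.12 -1.58]
bed coords -0.07435889954110955 0.07257397051602198
tool shift [-0.0147 -0.0121  0.0822] 0.08435762277471695
turn deg [-0.26 -0.21 -0.3 ]
```

Request:
step_arm(steps=[{"x": -0.015, "y": -0.012, "z": 0.02, "ax": -0.25, "ay": -0.2, "az": -0.3, "claw": 0}, {"x": 0, "y": 0, "z": 0.03, "ax": 0, "ay": 0, "az": 0, "claw": 0}, {"x": 0, "y": 0, "z": 0.025, "ax": 0, "ay": 0, "az": 0, "claw": 0}, {"x": 0, "y": 0, "z": 0.004, "ax": 0, "ay": 0, "az": 0, "claw": 0}, {"x": 0, "y": 0, "z": 0, "ax": 0, "ay": 0, "az": 0, "claw": 0}])

```text
time_s: 2.02
ee_pos: [0.5142, 0.0302, 0.0449]
eef_rot: [3.141, -0.001, -3.106]
force: [0.6, 0.4, 0.6]
grip_width: 0.0002
```

```bash
python3 st.py -.06 .06 .036
```

```text
t 2.0167 p [0.5142 0.0302 0.0449] rot [ 1.7999e+02 -3.0000e-02 -1.7799e+02] F [0.61 0.37 0.63] w 0.00023617472654877483 q [-0.01  0.42  1.77  0.    0.95 -1.62]
bed coords -0.05837654093130692 0.05713177744153744
tool shift [0.0016 0.0029 0.0089] 0.009469816139222022
turn deg [ 0.01 -0.03 -0.3 ]
```

Request:
step_arm(steps=[{"x": 0.002, "y": 0.003, "z": 0.006, "ax": 0, "ay": 0, "az": 0, "claw": 0}, {"x": 0, "y": 0, "z": 0.0025, "ax": 0, "ay": 0, "az": 0, "claw": 0}, {"x": 0, "y": 0, "z": 0.0015, "ax": 0, "ay": 0, "az": 0, "claw": 0}])

```text
time_s: 2.27
ee_pos: [0.5127, 0.0343, 0.037]
eef_rot: [3.141, 0.002, -3.105]
force: [0.4, -0.3, 0.6]
grip_width: 0.0008
```

Request:
step_arm(steps=[{"x": 0, "y": 0, "z": 0.001, "ax": 0, "ay": 0, "az": 0, "claw": 0}])

```text
time_s: 2.35
ee_pos: [0.5129, 0.0346, 0.0366]
eef_rot: [3.141, 0.003, -3.105]
force: [-0.2, -0.0, -1.0]
grip_width: 0.0004
```

Request:
step_arm(steps=[{"x": 0, "y": 0, "z": 0.001, "ax": 0, "ay": 0, "az": 0, "claw": 0}])

```text
time_s: 2.43
ee_pos: [0.5133, 0.0348, 0.0363]
eef_rot: [3.141, 0.004, -3.105]
force: [0.4, -0.9, -0.8]
grip_width: 0.0003
```

Request:
step_arm(steps=[{"x": 0, "y": 0, "z": 0.002, "ax": 0, "ay": 0, "az": 0, "claw": 0}])

```text
time_s: 2.52
ee_pos: [0.5137, 0.0349, 0.0349]
eef_rot: [3.142, 0.006, -3.104]
force: [-0.2, 0.3, -0.3]
grip_width: 0.0002
```

Request:
step_arm(steps=[{"x": 0, "y": 0, "z": 0.002, "ax": 0, "ay": 0, "az": 0, "claw": 0}])

```text
time_s: 2.6
ee_pos: [0.514, 0.0349, 0.0339]
eef_rot: [-3.142, 0.007, -3.104]
force: [-15.3, -1.3, 36.5]
grip_width: 0.0001
```

Request:
step_arm(steps=[{"x": 0, "y": 0, "z": 0.002, "ax": 0, "ay": 0, "az": 0, "claw": 0}])

```text
time_s: 2.68
ee_pos: [0.5141, 0.035, 0.0339]
eef_rot: [-3.141, 0.007, -3.104]
force: [-20.8, -0.8, 44.2]
grip_width: 0.0007
```

The near-left corner is firm, taking 44 N with no give. Next is the far-left.

Request:
step_arm(steps=[{"x": 0, "y": 0, "z": -0.008, "ax": 0, "ay": 0, "az": 0, "claw": 0}, {"x": -0.03, "y": 0, "z": -0.006, "ax": 0, "ay": -0.4, "az": -0.5, "claw": 0}, {"x": -0.04, "y": 0, "z": 0, "ax": 0, "ay": 0, "az": 0, "claw": 0}, {"x": -0.04, "y": 0, "z": 0, "ax": 0, "ay": 0, "az": 0, "claw": 0}, {"x": 0, "y": 0, "z": 0, "ax": 0, "ay": 0, "az": 0, "claw": 0}])

```text
time_s: 3.1
ee_pos: [0.6276, 0.0399, 0.0517]
eef_rot: [-3.141, 0.016, -3.095]
force: [-0.2, -0.9, -0.6]
grip_width: 0.0008
```

```bash
python3 st.py .06 .06 .036
```

```text
t 3.1 p [0.6276 0.0399 0.0517] rot [-179.98    0.9  -177.33] F [-0.21 -0.87 -0.63] w 0.000794155481218922 q [ 0.01  0.62  1.43  0.    1.07 -1.61]
bed coords 0.0553484097120907 0.06219765898773032
tool shift [-0.0044 -0.0022  0.0158] 0.016529808497167283
turn deg [-0.02  0.9   0.35]
```

Request:
step_arm(steps=[{"x": -0.005, "y": -0.002, "z": 0.01, "ax": 0, "ay": 0.9, "az": 0.3, "claw": 0}, {"x": 0, "y": 0, "z": 0.006, "ax": 0, "ay": 0, "az": 0, "claw": 0}, {"x": 0, "y": 0, "z": 0.0005, "ax": 0, "ay": 0, "az": 0, "claw": 0}])

```text
time_s: 3.35
ee_pos: [0.6346, 0.0382, 0.0343]
eef_rot: [-3.141, 0.001, -3.1]
force: [-3.5, 1.2, 4.7]
grip_width: 0.0006
```

Request:
step_arm(steps=[{"x": 0, "y": 0, "z": 0.0015, "ax": 0, "ay": 0, "az": 0, "claw": 0}])

```text
time_s: 3.43
ee_pos: [0.6347, 0.0382, 0.034]
eef_rot: [-3.141, 0.003, -3.1]
force: [-8.1, -1.2, 29.3]
grip_width: 0.0005
```

Request:
step_arm(steps=[{"x": 0, "y": 0, "z": 0.0015, "ax": 0, "ay": 0, "az": 0, "claw": 0}])

```text
time_s: 3.52
ee_pos: [0.6346, 0.0382, 0.0342]
eef_rot: [-3.141, 0.004, -3.1]
force: [-5.2, -0.9, 14.0]
grip_width: -0.0
```

The far-left corner is firm as well. Far-right is next, moving along the far edge.

Request:
step_arm(steps=[{"x": 0, "y": 0, "z": -0.01, "ax": 0, "ay": 0, "az": 0, "claw": 0}, {"x": 0, "y": -0.03, "z": -0.008, "ax": 0, "ay": 0.2, "az": 0, "claw": 0}, {"x": 0, "y": -0.04, "z": 0, "ax": 0, "ay": 0, "az": 0, "claw": 0}, {"x": 0, "y": -0.04, "z": 0, "ax": 0, "ay": 0, "az": 0, "claw": 0}, {"x": 0, "y": 0, "z": 0, "ax": 0, "ay": 0, "az": 0, "claw": 0}])

```text
time_s: 3.93
ee_pos: [0.637, -0.0729, 0.057]
eef_rot: [-3.14, 0.004, -3.094]
force: [0.1, 0.1, -0.1]
grip_width: 0.0003
```

```bash
python3 st.py .06 -.06 .036
```

```text
t 3.9333 p [ 0.637  -0.0729  0.057 ] rot [-179.93    0.21 -177.26] F [ 0.11  0.13 -0.09] w 0.00028795714895914963 q [-0.17  0.64  1.38 -0.    1.11 -1.79]
bed coords 0.06019404006960278 -0.050910085385090315
tool shift [ 0.0003 -0.0091  0.021 ] 0.02289086893155408
turn deg [-0.07  0.21  0.43]
```

Request:
step_arm(steps=[{"x": 0, "y": -0.009, "z": 0.011, "ax": 0, "ay": 0.2, "az": 0.4, "claw": 0}, {"x": 0, "y": 0, "z": 0.009, "ax": 0, "ay": 0, "az": 0, "claw": 0}, {"x": 0, "y": 0, "z": 0.0005, "ax": 0, "ay": 0, "az": 0, "claw": 0}])

```text
time_s: 4.18
ee_pos: [0.6367, -0.0837, 0.0364]
eef_rot: [-3.14, 0.002, -3.104]
force: [-0.8, 0.3, -0.3]
grip_width: 0.0003
```

Request:
step_arm(steps=[{"x": 0, "y": 0, "z": 0.0015, "ax": 0, "ay": 0, "az": 0, "claw": 0}])

```text
time_s: 4.27
ee_pos: [0.6363, -0.083, 0.0344]
eef_rot: [-3.14, 0.001, -3.103]
force: [-0.9, 0.7, 0.4]
grip_width: 0.0002
```

Request:
step_arm(steps=[{"x": 0, "y": 0, "z": 0.0015, "ax": 0, "ay": 0, "az": 0, "claw": 0}])

```text
time_s: 4.35
ee_pos: [0.6363, -0.0823, 0.0325]
eef_rot: [-3.14, 0.001, -3.102]
force: [1.1, -2.1, 3.3]
grip_width: 0.0005
```

Request:
step_arm(steps=[{"x": 0, "y": 0, "z": 0.001, "ax": 0, "ay": 0, "az": 0, "claw": 0}])

```text
time_s: 4.43
ee_pos: [0.6364, -0.0818, 0.0316]
eef_rot: [-3.14, 0.001, -3.101]
force: [-1.3, -3.5, 3.3]
grip_width: 0.0005
```

Request:
step_arm(steps=[{"x": 0, "y": 0, "z": 0.0012, "ax": 0, "ay": 0, "az": 0, "claw": 0}])

```text
time_s: 4.52
ee_pos: [0.6366, -0.0814, 0.0306]
eef_rot: [-3.139, 0.002, -3.1]
force: [-0.8, -3.0, 4.4]
grip_width: 0.0005
```

Request:
step_arm(steps=[{"x": 0, "y": 0, "z": 0.0012, "ax": 0, "ay": 0, "az": 0, "claw": 0}])

```text
time_s: 4.6
ee_pos: [0.6368, -0.0813, 0.0301]
eef_rot: [-3.138, 0.002, -3.1]
force: [-6.5, -3.7, 16.1]
grip_width: 0.0004
```

The far-right corner gives about 4 mm and then stops. I'll hold it briefly, then lift off and move outwards above its shim.

Request:
step_arm(steps=[{"x": 0, "y": 0, "z": 0.0003, "ax": 0, "ay": 0, "az": 0, "claw": 0}, {"x": 0, "y": 0, "z": 0.0003, "ax": 0, "ay": 0, "az": 0, "claw": 0}])

```text
time_s: 4.77
ee_pos: [0.6368, -0.0811, 0.0305]
eef_rot: [-3.138, 0.002, -3.099]
force: [-1.5, -1.6, 3.9]
grip_width: 0.0004
```

```bash
python3 - <<'E'
from h import *
p,d=vision.camera('scene');cv2.imwrite('pics/s2.png',cv2.resize(p[110:310,150:350],(800,600))[:,:,::-1])
E
python3 st.py .06 -.114 .06
```

```text
t 4.8167 p [ 0.6369 -0.0811  0.0305] rot [-1.7977e+02  1.3000e-01 -1.7755e+02] F [-0.62 -1.94  3.9 ] w 0.0008445238896843711 q [-0.18  0.68  1.39 -0.    1.07 -1.79]
bed coords 0.059767030381802824 -0.05909498649218396
tool shift [-0.0002 -0.055  -0.0293] 0.06232126359036873
turn deg [-0.23  0.13  0.14]
```

View pics/s2.png

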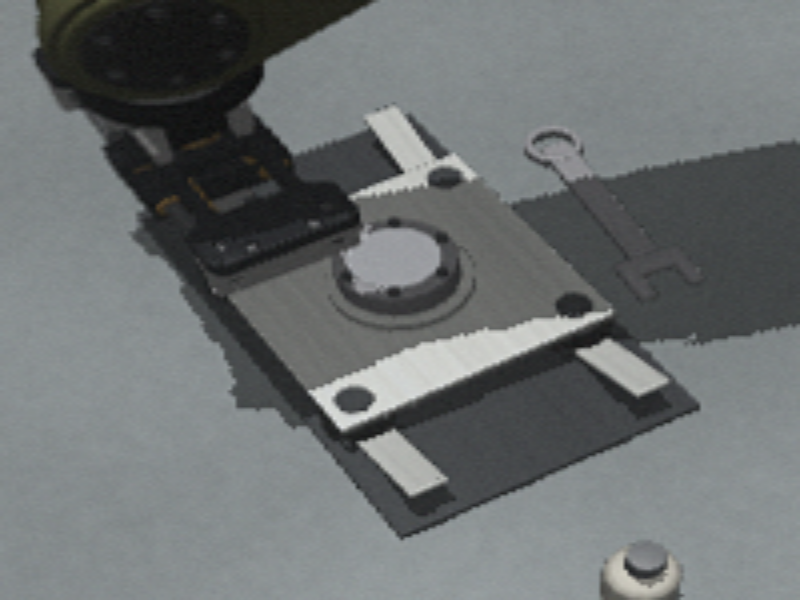

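The picture shows the gripper over the far-right corner, hiding its mark and shim. The other shims are still raised. I'll press once more for margin, then move above the shim.

Request:
step_arm(steps=[{"x": 0, "y": 0, "z": 0.001, "ax": 0, "ay": 0, "az": 0, "claw": 0}, {"x": 0, "y": 0, "z": 0.001, "ax": 0, "ay": 0, "az": 0, "claw": 0}, {"x": 0, "y": 0, "z": 0.0005, "ax": 0, "ay": 0, "az": 0, "claw": 0}])

```text
time_s: 5.07
ee_pos: [0.637, -0.0811, 0.0303]
eef_rot: [-3.136, 0.002, -3.098]
force: [-4.6, -2.6, 7.5]
grip_width: 0.0004
```

Request:
step_arm(steps=[{"x": 0, "y": 0, "z": -0.02, "ax": 0, "ay": 0, "az": 0, "claw": 0}, {"x": 0, "y": -0.015, "z": -0.015, "ax": 0, "ay": 0, "az": 0, "claw": 0}, {"x": 0, "y": -0.038, "z": 0, "ax": 0, "ay": 0, "az": 0, "claw": 0}, {"x": 0, "y": 0, "z": 0, "ax": 0, "ay": 0, "az": 0, "claw": 0}])

```text
time_s: 5.4
ee_pos: [0.6389, -0.1323, 0.0658]
eef_rot: [-3.138, 0.0, -3.094]
force: [-1.1, -1.2, -0.1]
grip_width: 0.0005
```

```bash
python3 st.py .06 -.114 .045
```

```text
t 5.4 p [ 0.6389 -0.1323  0.0658] rot [-1.7982e+02  2.0000e-02 -1.7726e+02] F [-1.1  -1.19 -0.15] w 0.0005034464425692116 q [-0.26  0.66  1.33 -0.    1.15 -1.88]
bed coords 0.059733401861856314 -0.11025858489604509
tool shift [-0.0002 -0.0037  0.0208] 0.02108784900010614
turn deg [-0.18  0.02  0.43]
```

Request:
step_arm(steps=[{"x": 0, "y": -0.003, "z": 0.015, "ax": 0, "ay": 0, "az": 0.4, "claw": 0}, {"x": 0, "y": 0, "z": 0.007, "ax": 0, "ay": 0, "az": 0, "claw": 0}, {"x": 0, "y": 0, "z": 0, "ax": 0, "ay": 0, "az": 0, "claw": 0}])

```text
time_s: 5.65
ee_pos: [0.6394, -0.1354, 0.0429]
eef_rot: [-3.139, 0.002, -3.102]
force: [0.3, -0.6, -0.6]
grip_width: 0.0001
```

Request:
step_arm(steps=[{"x": 0, "y": 0, "z": 0.002, "ax": 0, "ay": 0, "az": 0, "claw": 0}, {"x": 0, "y": 0, "z": 0.002, "ax": 0, "ay": 0, "az": 0, "claw": 0}])

```text
time_s: 5.82
ee_pos: [0.6392, -0.1342, 0.0384]
eef_rot: [-3.14, 0.001, -3.101]
force: [0.2, -0.5, -0.6]
grip_width: 0.0005
```

Request:
step_arm(steps=[{"x": 0, "y": 0, "z": 0.002, "ax": 0, "ay": 0, "az": 0, "claw": 0}])

```text
time_s: 5.9
ee_pos: [0.6393, -0.1336, 0.0364]
eef_rot: [-3.14, 0.001, -3.101]
force: [-0.9, -0.1, 0.4]
grip_width: 0.0004
```

Request:
step_arm(steps=[{"x": 0, "y": 0, "z": 0.002, "ax": 0, "ay": 0, "az": 0, "claw": 0}])

```text
time_s: 5.98
ee_pos: [0.6394, -0.1332, 0.0343]
eef_rot: [-3.14, 0.001, -3.1]
force: [-0.6, -0.1, 0.8]
grip_width: 0.0005
```

Request:
step_arm(steps=[{"x": 0, "y": 0, "z": 0.002, "ax": 0, "ay": 0, "az": 0, "claw": 0}])

```text
time_s: 6.07
ee_pos: [0.6396, -0.1329, 0.0324]
eef_rot: [-3.14, 0.001, -3.1]
force: [-0.0, 0.3, -0.9]
grip_width: 0.0001
```

Request:
step_arm(steps=[{"x": 0, "y": 0, "z": 0.002, "ax": 0, "ay": 0, "az": 0, "claw": 0}])

```text
time_s: 6.15
ee_pos: [0.6397, -0.1327, 0.0304]
eef_rot: [-3.14, 0.001, -3.099]
force: [-0.1, -1.2, 4.1]
grip_width: 0.0008
```

Request:
step_arm(steps=[{"x": 0, "y": 0, "z": 0.002, "ax": 0, "ay": 0, "az": 0, "claw": 0}])

```text
time_s: 6.23
ee_pos: [0.64, -0.1329, 0.0288]
eef_rot: [-3.14, 0.002, -3.099]
force: [-1.0, -1.6, 4.8]
grip_width: 0.0011
```

Request:
step_arm(steps=[{"x": 0, "y": 0, "z": 0.002, "ax": 0, "ay": 0, "az": 0, "claw": 0}])

```text
time_s: 6.32
ee_pos: [0.6402, -0.1331, 0.0271]
eef_rot: [-3.139, 0.003, -3.099]
force: [-1.5, -1.6, 5.1]
grip_width: 0.0005
```

The tongue yields at about 5 N, so I'll keep pressing.

Request:
step_arm(steps=[{"x": 0, "y": 0, "z": 0.0025, "ax": 0, "ay": 0, "az": 0, "claw": 0}, {"x": 0, "y": 0, "z": 0.0025, "ax": 0, "ay": 0, "az": 0, "claw": 0}])

```text
time_s: 6.48
ee_pos: [0.6407, -0.1336, 0.0226]
eef_rot: [-3.138, 0.004, -3.099]
force: [-0.6, -1.2, 3.8]
grip_width: 0.0003
```

Request:
step_arm(steps=[{"x": 0, "y": 0, "z": 0.0025, "ax": 0, "ay": 0, "az": 0, "claw": 0}, {"x": 0, "y": 0, "z": 0.0025, "ax": 0, "ay": 0, "az": 0, "claw": 0}])

```text
time_s: 6.65
ee_pos: [0.6409, -0.1342, 0.0176]
eef_rot: [-3.137, 0.005, -3.1]
force: [-1.1, -2.8, 5.7]
grip_width: 0.0005
```

Request:
step_arm(steps=[{"x": 0, "y": 0, "z": 0.0025, "ax": 0, "ay": 0, "az": 0, "claw": 0}, {"x": 0, "y": 0, "z": 0.0025, "ax": 0, "ay": 0, "az": 0, "claw": 0}])

```text
time_s: 6.82
ee_pos: [0.641, -0.1346, 0.0121]
eef_rot: [-3.137, 0.005, -3.1]
force: [-1.6, -3.4, 4.9]
grip_width: 0.0005
```

```bash
python3 st.py .06 -.114 .011
```

```text
t 6.8167 p [ 0.641  -0.1346  0.0121] rot [-179.73    0.31 -177.61] F [-1.6  -3.41  4.87] w 0.0005461482587461263 q [-0.26  0.73  1.36 -0.    1.05 -1.87]
bed coords 0.061740879977437914 -0.11268763992422065
tool shift [ 0.0017 -0.0013  0.0011] 0.002451034673317731
turn deg [-0.27  0.31  0.07]
```

Request:
step_arm(steps=[{"x": 0, "y": 0, "z": 0.002, "ax": 0, "ay": 0, "az": 0, "claw": 0}])

```text
time_s: 6.9
ee_pos: [0.6412, -0.1347, 0.01]
eef_rot: [-3.137, 0.006, -3.1]
force: [-3.5, -0.7, 18.4]
grip_width: 0.0004
```

Request:
step_arm(steps=[{"x": 0, "y": 0, "z": 0.0015, "ax": 0, "ay": 0, "az": 0, "claw": 0}])

```text
time_s: 6.98
ee_pos: [0.6416, -0.1347, 0.0097]
eef_rot: [-3.137, 0.007, -3.1]
force: [-10.7, 0.5, 27.8]
grip_width: 0.0003
```

Request:
step_arm(steps=[{"x": 0, "y": 0, "z": 0.001, "ax": 0, "ay": 0, "az": 0, "claw": 0}, {"x": 0, "y": 0, "z": 0.0005, "ax": 0, "ay": 0, "az": 0, "claw": 0}])

```text
time_s: 7.15
ee_pos: [0.6414, -0.1347, 0.0101]
eef_rot: [-3.137, 0.006, -3.1]
force: [-7.0, -1.3, 12.2]
grip_width: 0.0008
```

The tongue is bottomed at z ≈ 10 mm. Now I'll draw straight up and clear, then look.

Request:
step_arm(steps=[{"x": 0, "y": 0, "z": -0.02, "ax": 0, "ay": 0, "az": 0, "claw": 0}, {"x": 0, "y": 0, "z": -0.04, "ax": 0, "ay": 0, "az": 0, "claw": 0}, {"x": 0, "y": 0, "z": -0.04, "ax": 0, "ay": 0, "az": 0, "claw": 0}, {"x": 0, "y": 0, "z": -0.04, "ax": 0, "ay": 0, "az": 0, "claw": 0}, {"x": 0.03, "y": 0.02, "z": 0, "ax": 0, "ay": 0, "az": 0, "claw": 0}])

```text
time_s: 7.57
ee_pos: [0.6111, -0.1151, 0.1514]
eef_rot: [-3.141, 0.001, -3.101]
force: [0.6, -0.3, 1.4]
grip_width: 0.0004
```

Request:
step_arm(steps=[{"x": 0.035, "y": 0.02, "z": 0, "ax": 0, "ay": 0, "az": 0, "claw": 0}, {"x": 0.035, "y": 0.02, "z": 0, "ax": 0, "ay": 0, "az": 0, "claw": 0}, {"x": 0.035, "y": 0.02, "z": 0, "ax": 0, "ay": 0, "az": 0, "claw": 0}, {"x": 0.035, "y": 0.02, "z": 0, "ax": 0, "ay": 0, "az": 0, "claw": 0}, {"x": 0.035, "y": 0.02, "z": 0, "ax": 0, "ay": 0, "az": 0, "claw": 0}])

```text
time_s: 7.98
ee_pos: [0.427, -0.0185, 0.1496]
eef_rot: [3.139, 0.003, -3.102]
force: [0.1, 0.4, 0.5]
grip_width: 0.0006
```

Request:
step_arm(steps=[{"x": 0.02, "y": 0.02, "z": 0, "ax": 0, "ay": 0, "az": 0, "claw": 0}, {"x": 0, "y": 0, "z": 0, "ax": 0, "ay": 0, "az": 0, "claw": 0}, {"x": 0, "y": 0, "z": 0, "ax": 0, "ay": 0, "az": 0, "claw": 0}])

```text
time_s: 8.23
ee_pos: [0.399, 0.0047, 0.1482]
eef_rot: [3.137, -0.0, -3.099]
force: [-0.4, -0.1, -0.2]
grip_width: 0.0003
```

```bash
python3 - <<'E'
from h import *
p,d=vision.camera('scene');cv2.imwrite('pics/s3.png',cv2.resize(p[110:310,150:350],(800,600),interpolation=cv2.INTER_CUBIC)[:,:,::-1])
T,d=vision.camera('top');cv2.imwrite('pics/t3.png',cv2.resize(T[100:290,160:420],(800,585),interpolation=cv2.INTER_CUBIC)[:,:,::-1])
for k,a in {'FL':(238,243),'FR':(208,196),'NL':(293,212),'NR':(262,169)}.items():
    print(k,dark(p,*a))
E
python3 st.py
```

```text
FL (np.float64(238.3172656209013), np.float64(243.06393158805938), np.int32(70))
FR (np.float64(208.1183264523929), np.float64(195.91113940656712), np.int32(57))
NL (np.float64(293.11595477459144), np.float64(212.65813085938623), np.int32(61))
NR (np.float64(261.004563004563), np.float64(168.98964548964548), np.int32(50))
t 8.3333 p [0.3998 0.0041 0.1482] rot [ 1.7972e+02 -2.0000e-02 -1.7761e+02] F [-0.61 -0.09 -0.46] w 0.00020574974307183667 q [-0.08  0.02  1.98  0.01  1.13 -1.7 ]
bed coords -0.17365639504316194 0.03565398170694052
```

View pics/s3.png

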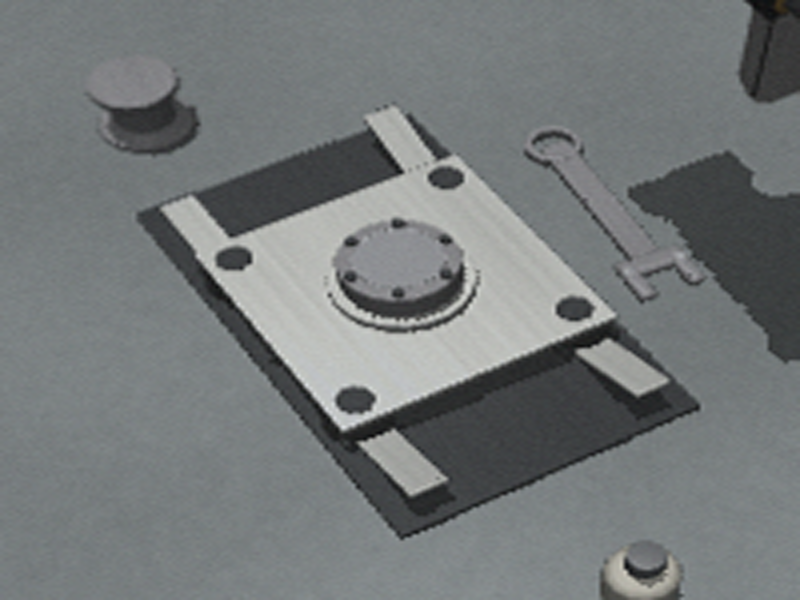

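View pics/t3.png

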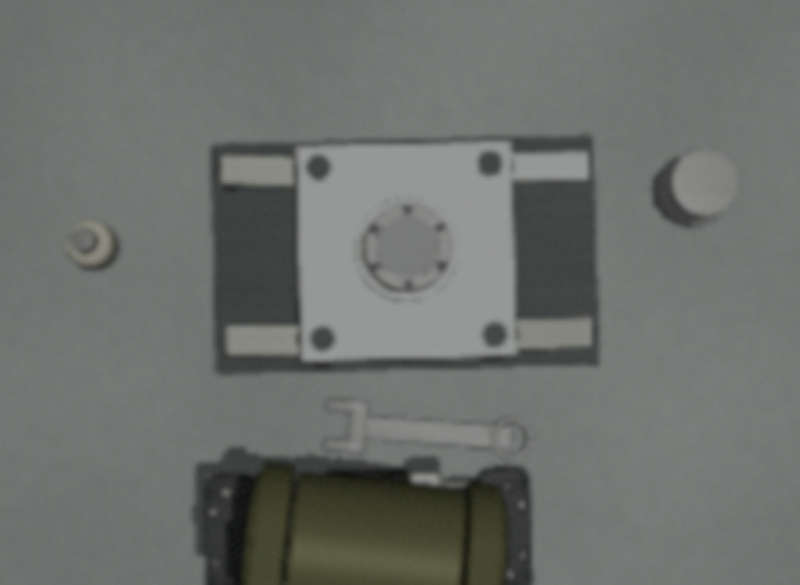

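In the scene view (zoomed crop) the far-right tongue near (190,215) lies flat on the bed. The top view shows it brighter, with no shadow. The other three tongues are still raised and shadowed, the plate marks are back within 0.2 px, and the bottle, flange and wrench haven't visibly moved.

Run:
```python
from station import ticket
print(ticket.hand_in())
```

```text
the job is handed in; nothing more can be done
None
```

The far-right corner was the one that rocked. I pressed its shim down flat, drew clear and handed the job in at about 8.3 s; the hand-in gives no verdict.

- **Finding the corner:** near-left and far-left were firm, stopping at z ≈ 34 mm with up to 44 N and 29 N on the wrist. Far-right gave about 4 mm at 3–4 N and stopped at z ≈ 30 mm, where I held it for over 0.1 s. I did not press near-right once far-right gave.
- **Pressing the shim:** the far-right tongue moved steadily at about 5 N and bottomed at z ≈ 10 mm, against 10.5 mm expected for flat. The wrist force rose to about 28 N only once it was down.
- **Last checks:** the final pictures show that tongue flat and the other three still raised. The plate marks in the scene view are back within about 0.2 px. The bottle, flange and wrench look unmoved by eye; I did not measure them again. The arm is clear, with the wrist force under 1 N, which is noise level.
- **Failures:** no check failed or disagreed. The first move call was refused because its rows left out some values, and nothing moved.

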